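# Shim the rocking curing stand

## Robot

A 6-joint arm with a two-finger parallel gripper is mounted at the origin on the work surface; the furniture and walls round the work are solid. World frame = base frame: x ahead of the robot, y to its left, z up, the work surface at z = 0. Lengths are in mm, angles in rad, forces in N, time in s.
With the tool pointing down it reaches from about 300 to 875 mm from the base axis. Payload 4.2 kg.
Tool frame: the origin (TCP) lies on the front face of the gripper's body, between the roots of the fingers; the fingertips stand 73 mm ahead of it and the grasp point (between the pads) lies 54 mm ahead of it; y points along the fingers, x is the direction in which the jaws open and shut, and the axes are right-handed (so a half turn about y gives the same grasp; the last joint's range is limited). The gripper opens to 85 mm and grips with 20 to 120 N. Pads are 22 mm wide; open, the fingers measure 114 mm over their backs; the gripper's body (76 mm by 85 mm) begins 54 mm behind the grasp point. The pads swing forward as they close: fully open they stand 13 mm farther back than shut.
Start: joints at [-1.247, 0.32, 1.565, -0, 1.257, -0.02], TCP at [193.815, -541.359, 303.938] pointing down, gripper open.
Joint ranges: [-3.11, 3.11], [-0.84, 2.01], [0.21, 2.61], [-1.34, 4.49], [0.05, 2.63], [-2.56, 2.56]. Speed limits (rad/s): [2.57, 2.57, 3.14, 3.14, 3.14, 3.14].

## Interface

Orientations are given as a rotation vector (axis times angle).
In Python, from plant import * gives the robot as it stands.
- The arm moves only by the tool send_rows, never from a script. Its argument "motion" is a list that holds one entry, the list of rows, each a list of 7 numbers: the shift along the tool's x, y, z in cm, then the turn, a rotation vector about the tool's x, y, z in degrees, then the finger opening in cm, from 0 to 8.54. A call has 1 to 12 rows; each row shifts and turns the commanded pose from where the row before left it, along the tool's axes as they then stand; what a row does not reach is not made up. A row lasts 1/12 s, in which the tool goes at most 41.7 mm and 7.16 degrees, less where a joint would pass 70% of its speed; a pose out of reach is approached as far as the arm can. A call is refused whole if a number of a shift passes 4.17 or a number of a turn 7.16, either way. A call with a gripper value outside its range is refused whole. The fingers move at their own pace and stop on an object; "newtons" is the grip in N (left out, the last holds). Time passes only in rows, so rows that do not move let the fingers close. It gives the time, the measured TCP pose, the force and the opening at its end, in the units of the state.
- get_obs(): the state, without advancing time (a new reading comes with each control period).
- grab_frame(name): name is "side" or "top" or "wrist"; returns (picture, depth): 420x560x3 uint8, red, green, blue; 420x560 float32, mm along the optical axis (not along the pixel's ray), 0 where there is no reading.
- camera_params(name): a dict with "K" (3x3 intrinsics, pixels), "R" (3x3) and "t" (3): a world point X has camera coordinates R X + t; the wrist camera has in their place "hand_eye" (4x4, takes a point from camera to tool coordinates, whose origin is the TCP and whose axes are the tool frame's). Camera axes: x right, y down, z forward; pixel columns grow to the right and rows downward; lengths in mm; the calibration is good to about 2 mm. A picture is of the moment at which its call begins: read the wrist's pose just before it. camera_params takes no time and is no camera call.
- job_done(): hands the job in, once; it reports no verdict.
The state is a dict: "time": time; "q": joint angles; "qvel": joint speeds; "tau": joint torques, N m; "ee_pos": TCP position; "tcp_rot": TCP orientation; "force": force on the tool from outside, world axes, zero at the start; "torque": the same for the moment, N m; "opening": opening from 0.0 (shut) to 1.0 (fully open).
Only numpy, scipy, OpenCV 4.12 (cv2) and the standard library are available. Lean on these libraries where they do the work, as an engineer would, in place of code of your own. Each camera call takes 0.05 s, during which the arm holds its last target. There are 200 camera calls.

## Task

The curing stand rocks, because the foot at each end of its beam hangs clear of the table. Gently slide the two wooden wedges under it, thin end first and one by one, one under each end foot, until each wedge is nipped tight and the stand no longer rocks. Leave the stand level and where it is, not jacked up off its middle sole, with the dish still on it and the other things left alone.

Things in the scene. Friction and masses are not known exactly. Their poses are not given: they have to be found in the camera images.
- stand: loose metal stand, 2.6 kg, resting on its middle sole, 150 (x) x 54 (y) x 14 high. Cross-beam 340 long (y), 36 wide (x), 34 to 50 above the table; round tray 110 across, top at 60. A square foot 28 x 28 hangs under each beam end, 150 from the middle, clear of the table by a gap of 4.5 to 9.5 that differs each time and is not given. Origin: middle of the sole's underside; z up
- stand_centre (a point): middle of the stand's beam, 42 above the table, axes as the stand's. About 6 N down on a beam end tips the stand, about 4 N up at a foot lifts it. Sliding a loose wedge takes under 1 N (one held in the hand may drag up to 4 N); once its taper meets the foot's near lower edge the push climbs by 4 to 8 N within 3 to 6 mm of travel, as the end begins to lift
- beam_left (a point): point on top of the beam, 50 above the table, straight above the middle of the foot at the +y end (axes as the stand's); a small nut and bolt end stand up to 12 above it
- beam_right (a point): the same above the foot at the -y end
- shim_a_grip (a point): middle of the grip block of one of two alike wooden wedges, 112 long, 24 wide, 50 g, lying flat, this point 24 above the table. Grip block 24 x 24 x 38 high at the thick end. x points to the thin end, 100 ahead of this point; top tapers straight from 11.5 thick at 20 ahead to 2 thick at 100 ahead. y across, z up. Either wedge may go to either foot
- shim_b_grip (a point): middle of the grip block of the other of the two alike wooden wedges, 112 long, 24 wide, 50 g, lying flat, this point 24 above the table. Grip block 24 x 24 x 38 high at the thick end. x points to the thin end, 100 ahead of this point; top tapers straight from 11.5 thick at 20 ahead to 2 thick at 100 ahead. y across, z up. Either wedge may go to either foot
- shim_a: the same wedge as shim_a_grip; origin on its underside, 2 ahead of the middle of the grip block
- shim_b: the same wedge as shim_b_grip; origin on its underside, 2 ahead of the middle of the grip block
- dish: small white saucer, 103 across, 13 high, standing loose on the stand's tray; origin under its middle
- pumice: grey pumice stone, 55 across, 49 high, on the table before the stand; bystander; origin under its middle
- tape_roll: roll of yellow tape, 42 across, 18 high; bystander; origin under its middle
- dropper: amber dropper bottle, 30 across, 97 high, behind the stand; bystander; origin under its middle
- small_pumice: grey pumice stone, 51 across, 44 high; bystander; origin under its middle

How it is judged (in metres and radians):
At the end, for the whole second after the job is handed in: A wedge lies flat under each end foot, bearing on it (over 0.5 N), its grip block within 100 mm of the foot's middle; the stand is level within 0.009 rad, its sole's middle at most 1.2 mm off the table, the dish within 30 mm of the tray's middle, all at rest ((((contact force between shim_a and stand above 0.5 N and horizontal distance between shim_a_grip and beam_left below 0.1 m and angle between shim_a_grip's own z axis and vertical below 0.05 rad) and (contact force between shim_b and stand above 0.5 N and horizontal distance between shim_b_grip and beam_right below 0.1 m and angle between shim_b_grip's own z axis and vertical below 0.05 rad)) or ((contact force between shim_b and stand above 0.5 N and horizontal distance between shim_b_grip and beam_left below 0.1 m and angle between shim_b_grip's own z axis and vertical below 0.05 rad) and (contact force between shim_a and stand above 0.5 N and horizontal distance between shim_a_grip and beam_right below 0.1 m and angle between shim_a_grip's own z axis and vertical below 0.05 rad))) and angle between stand's own z axis and vertical below 0.009 rad and height (world z) of stand below 0.0012 m and linear speed of each of stand, shim_a, shim_b below 0.005 m/s and z of dish in the frame of stand above 0.055 m and horizontal distance between dish and stand_centre below 0.03 m); the robot touches nothing.
It fails at once if the stand is pushed or lifted more than 15 mm from its place (distance of stand_centre from where it was at the start of the episode above 0.015 m).
It fails at once if a wedge is jammed against the stand with more than 20 N (contact force between any of shim_a, shim_b and stand above 20 N).
It fails at once if the robot presses on the stand with more than 25 N (contact force between any of the fingers, the arm and stand above 25 N).
It fails at once if a bystander (pumice stones, tape roll, dropper bottle) is moved more than 30 mm (distance of any of pumice, tape_roll, dropper, small_pumice from where it was at the start of the episode above 0.03 m).
It also fails if it takes over 72 s, if anything falls off the work surface, if the arm or the gripper's body presses on something with over 40 N, if the wrist force passes 120 N, or if a joint passes its speed limit or range.

## Working session

There is one attempt and no reset: what is moved stays moved. The work goes in short steps, Python scripts to look and compute and a tool call to move; the robot and the scene stay as the last step left them, time stands still between calls to the robot, and variables do not carry over. Pictures are saved under pics/ and viewed, about 8 in all and at most 12, crops included, and the job is handed in when it is done.

Besides the shell and the picture viewer there is one more tool, called after ">>>" as name(argument=value, ...) on one line, values as JSON. send_rows: Moves the arm, as the interface text tells. Its arguments: {"type":"object","properties":{"motion":{"type":"array","items":{"type":"array","items":{"type":"array","items":{"type":"number"}}}},"newtons":{"type":"number"}},"required":["motion"]}

```bash
ls; mkdir -p pics; python3 - <<'E'
from plant import *
import cv2,numpy as np
o=get_obs();print({k:np.round(v,3) for k,v in o.items()})
for n in("side","top"):
    p,d=grab_frame(n);cv2.imwrite(f"pics/{n}0.png",p[:,:,::-1]);np.save(f"{n}0.npy",d)
    np.save(f"{n}0p.npy",p)
    c=camera_params(n);print(n,np.round(c["K"],1).tolist(),np.round(c["R"],3).tolist(),np.round(c["t"],1), "cam",np.round(-c["R"].T@c["t"]))
print(camera_params("wrist"))
E
```

```text
pics
{'time': np.float64(0.0), 'q': array([-1.247,  0.32 ,  1.566, -0.   ,  1.257, -0.02 ]), 'qvel': array([-0.   , -0.001, -0.   , -0.001, -0.001, -0.   ]), 'tau': array([ 1.0000e-03, -4.1552e+01, -2.3416e+01,  0.0000e+00,  8.0000e-03,
        0.0000e+00]), 'ee_pos': array([ 193.702, -541.014,  303.076]), 'tcp_rot': array([-1.351,  0.953, -0.951]), 'force': array([-1.173,  0.347,  0.45 ]), 'torque': array([-0.013,  0.018,  0.014]), 'opening': np.float64(1.0)}
side [[410.9, 0.0, 284.0], [0.0, 410.9, 214.7], [0.0, 0.0, 1.0]] [[1.0, -0.027, 0.01], [-0.006, -0.531, -0.847], [0.028, 0.847, -0.531]] [-622.7   64.9 1015.7] cam [ 594. -842.  601.]
top [[481.6, 0.0, 282.5], [0.0, 481.6, 208.9], [0.0, 0.0, 1.0]] [[-0.047, -0.999, -0.004], [-0.977, 0.047, -0.208], [0.208, -0.005, -0.978]] [  29.3  597.1 1410.6] cam [ 291.    9. 1504.]
{'K': array([[339.02607468,   0.        , 278.63594825],
       [  0.        , 339.02607468, 206.89521525],
       [  0.        ,   0.        ,   1.        ]]), 'hand_eye': array([[ 9.99999624e-01,  8.63095234e-04, -8.24155234e-05,
         4.45306518e-01],
       [ 3.20043850e-04, -2.79115915e-01,  9.60257363e-01,
        -7.00037951e+01],
       [ 8.05790069e-04, -9.60257029e-01, -2.79116087e-01,
         7.11634052e+01],
       [ 0.00000000e+00,  0.00000000e+00,  0.00000000e+00,
         1.00000000e+00]])}
```

View pics/top0.png

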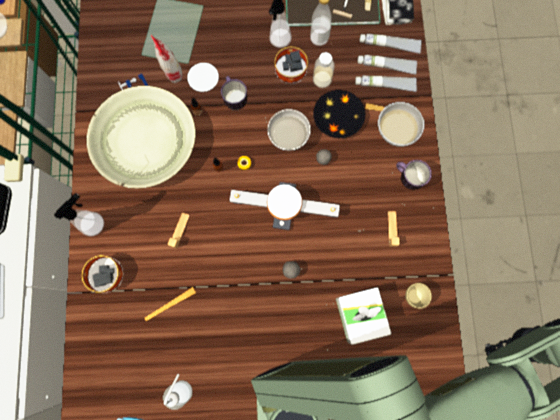

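View pics/side0.png

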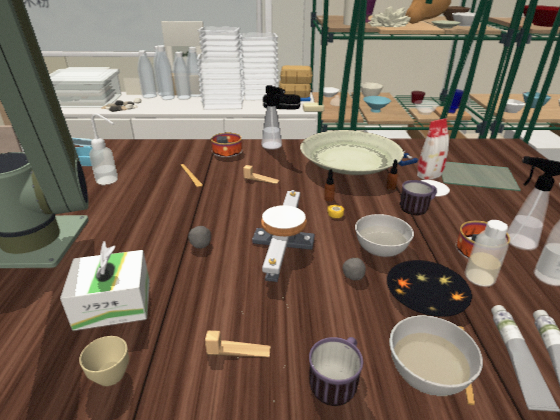

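```bash
cat > h.py <<'E'
from plant import *
import cv2,numpy as np
from scipy.spatial.transform import Rotation as Ro
def ray(n,uv,z,pose=None):
    c=camera_params(n);uv=np.atleast_2d(uv).astype(float)
    d=np.c_[uv,np.ones(len(uv))]@np.linalg.inv(c["K"]).T
    if n=="wrist":
        T=c["hand_eye"];R=pose[1]@T[:3,:3];o=pose[0]+pose[1]@T[:3,3]
    else: R=c["R"].T;o=-R@c["t"]
    w=d@R.T; return o+w*((z-o[2])/w[:,2])[:,None]
def pose():
    o=get_obs();return np.array(o["ee_pos"]),Ro.from_rotvec(o["tcp_rot"]).as_matrix()
def cloud(n,d,ps=None):
    c=camera_params(n);v,u=np.mgrid[:420,:560]
    X=np.stack([u,v,np.ones_like(u)],-1)@np.linalg.inv(c["K"]).T*d[...,None]
    if n=="wrist":
        T=c["hand_eye"];X=X@T[:3,:3].T+T[:3,3];return X@ps[1].T+ps[0]
    return (X-c["t"])@c["R"]
E
python3 - <<'E'
from h import *
print(np.round(pose()[1],3).tolist())
p=np.load("top0p.npy");X=cloud("top",np.load("top0.npy"))
hsv=cv2.cvtColor(p,cv2.COLOR_RGB2HSV)
for nm,(x0,y0,x1,y1) in dict(wl=(162,208,196,252),wr=(380,205,408,250)).items():
    s=hsv[y0:y1,x0:x1];m=((s[...,1]>90)&(s[...,2]>150)).astype(np.uint8)
    c=max(cv2.findContours(m,cv2.RETR_EXTERNAL,2)[0],key=cv2.contourArea)
    q=cv2.boxPoints(cv2.minAreaRect(c))+[x0,y0]
    print(nm,m.sum(),np.round(ray("top",q,8)[:,:2]).tolist(),"z",np.round(np.percentile(X[y0:y1,x0:x1,2][m>0],[5,50,95])))
s=p[170:235,215:350].astype(int);Z=X[170:235,215:350,2]
m=(s.min(2)>120)&(Z>30)
u=np.argwhere(m);print("z",np.percentile(Z[m],[5,50,95]))
P=X[170:235,215:350][m][:,:2]
r=cv2.minAreaRect(P.astype(np.float32));print("stand",r,cv2.boxPoints(r))
for nm,c in dict(pum=(291,270),spum=(324,157),tape=(244,162),drop=(217,163),dish=(284,201),cup=(415,173)).items():
    print(nm,np.round(X[c[1],c[0]]))
E
```

```text
[[0.337, -0.0, 0.941], [-0.941, 0.001, 0.337], [-0.002, -1.0, 0.0]]
wl 404 [[502.0, 387.0], [619.0, 319.0], [598.0, 285.0], [481.0, 354.0]] z [-4.  4. 38.]
wr 361 [[588.0, -308.0], [585.0, -368.0], [477.0, -357.0], [480.0, -298.0]] z [-4.  7. 37.]
z [44.81925279 58.60565807 73.08187653]
stand ((535.3094482421875, -42.00396728515625), (405.9466857910156, 291.28387451171875), 23.89666175842285) [[ 290.73764     8.931053]
 [ 408.73334  -257.38324 ]
 [ 779.8812    -92.93899 ]
 [ 661.88556   173.3753  ]]
pum [412. -16.  50.]
spum [ 765. -139.   40.]
tape [774. 119.   0.]
drop [753. 198.  66.]
dish [621.  -5.  68.]
cup [ 710. -434.   -1.]
```

```bash
python3 - <<'E'
from h import *
p=np.load("top0p.npy").astype(int);X=cloud("top",np.load("top0.npy"))
def comp(m):
    n,l,st,_=cv2.connectedComponentsWithStats(m.astype(np.uint8));return l==1+np.argmax(st[1:,4])
m=np.zeros(p.shape[:2],bool);m[180:225,222:348]=(p.min(2)>110)[180:225,222:348]
m=comp(m);mm=m&(X[...,2]>38)&(X[...,2]<58)
v,u=np.nonzero(m);P=ray("top",np.c_[u,v],50)[:,:2]
far=np.hypot(*(P-[620,-5]).T)>75;P=P[far]
r=cv2.minAreaRect(P.astype(np.float32));print("stand",r)
a=P[P[:,1]>0].mean(0);b=P[P[:,1]<0].mean(0);print(a,b,(a-b)/np.linalg.norm(a-b))
hsv=cv2.cvtColor(p.astype(np.uint8),cv2.COLOR_RGB2HSV)
for nm,(x0,y0,x1,y1) in dict(wl=(162,208,196,252),wr=(380,205,408,250)).items():
    m=np.zeros(p.shape[:2],bool);m[y0:y1,x0:x1]=((hsv[...,1]>90)&(hsv[...,2]>150)&(hsv[...,0]>10))[y0:y1,x0:x1]
    m=comp(m);t=m&(X[...,2]>28);v,u=np.nonzero(t)
    B=ray("top",np.c_[u,v],38)[:,:2].mean(0);v,u=np.nonzero(m&~t);W=ray("top",np.c_[u,v],6)[:,:2].mean(0)
    d=W-B;print(nm,t.sum(),B,W,np.degrees(np.arctan2(d[1],d[0])))
E
```

```text
stand ((619.4384155273438, -4.354583740234375), (342.0462951660156, 40.88577651977539), 79.11592102050781)
[642.69791822 115.69836974] [ 596.17272729 -125.26921034] [0.18957534 0.98186618]
wl 51 [520.3752316  343.18606251] [562.03752604 331.05614716] -16.232840778798344
wr 50 [ 490.07060732 -335.72535939] [ 537.30649034 -341.86318617] -7.403526885560115
```

>>> send_rows(motion=[[[-1.0, 0.8, 3.8, 0, 0, 0, 8.5], [-1.0, 0.8, 3.8, 0, 0, 0, 8.5], [-1.0, 0.8, 3.8, 0, 0, 0, 8.5], [-1.0, 0.8, 3.8, 0, 0, 0, 8.5], [-1.0, 0.8, 3.8, 0, 0, 0, 8.5], [-1.0, 0.8, 3.8, 0, 0, 0, 8.5], [-1.0, 0.8, 3.8, 0, 0, 0, 8.5], [-1.0, 0.8, 3.8, 0, 0, 0, 8.5], [-1.0, 0.8, 3.8, 0, 0, 0, 8.5], [0, 0, 0, 0, 7, 0, 8.5], [0, 0, 0, 0, 7, 0, 8.5], [0, 0, 0, 0, 7, 0, 8.5]]])

```text
time: 1.1
ee_pos: [486.1, -340.3, 231.0]
tcp_rot: [-1.197, 1.23, -1.227]
force: [-1.0, -0.4, 0.1]
opening: 0.995
```

>>> send_rows(motion=[[[0, 0, 0, 0, 6, 0, 8.5], [0, 0, 0, 0, 0, 0, 8.5]]])

```text
time: 1.27
ee_pos: [485.4, -341.1, 231.4]
tcp_rot: [-1.146, 1.304, -1.303]
force: [0.2, -1.2, -0.7]
opening: 1.0
```

```bash
cat >> h.py <<'E'
def comp(m):
    n,l,st,_=cv2.connectedComponentsWithStats(m.astype(np.uint8));return l==1+np.argmax(st[1:,4])
def wedge(name,zb=38):
    ps=pose();p,d=grab_frame("wrist");cv2.imwrite(f"pics/{name}.png",p[:,:,::-1])
    X=cloud("wrist",d,ps);h=cv2.cvtColor(p,cv2.COLOR_RGB2HSV)
    m=comp((h[...,1]>70)&(h[...,2]>150)&(h[...,0]>10)&(h[...,0]<35)&(X[...,2]>-8)&(X[...,2]<50))
    t=m&(X[...,2]>32);v,u=np.nonzero(t);print("px",m.sum(),t.sum())
    B=cv2.minAreaRect(ray("wrist",np.c_[u,v],38,ps)[:,:2].astype(np.float32))
    w=m&(X[...,2]<16);v,u=np.nonzero(w);W=cv2.minAreaRect(ray("wrist",np.c_[u,v],5,ps)[:,:2].astype(np.float32))
    print("block",B,"taper",W);b=np.array(B[0]);e=np.array(W[0])-b
    print("dir b->taper",np.degrees(np.arctan2(e[1],e[0])),"tcp",np.round(ps[0],1),"toolx ang",np.degrees(np.arctan2(ps[1][1,0],ps[1][0,0])))
    return p,X,ps
E
python3 -c "
from h import *
wedge('w1');print(get_obs()['force'],get_obs()['q'])"
```

```text
px 35687 205
block ((489.8232116699219, -340.387451171875), (23.672325134277344, 24.355295181274414), 86.15827178955078) taper ((490.71307373046875, -291.6002502441406), (97.13101959228516, 448.5650939941406), 0.5277615785598755)
dir b->taper 88.9550602093771 tcp [ 485.4 -341.1  231.4] toolx ang -97.37409033452165
[ 0.15002316  0.09959324 -0.8452618 ] [-6.32030633e-01  4.01129720e-01  1.63038032e+00 -4.77067310e-05
  1.11099522e+00  1.06390058e+00]
```

View pics/w1.png

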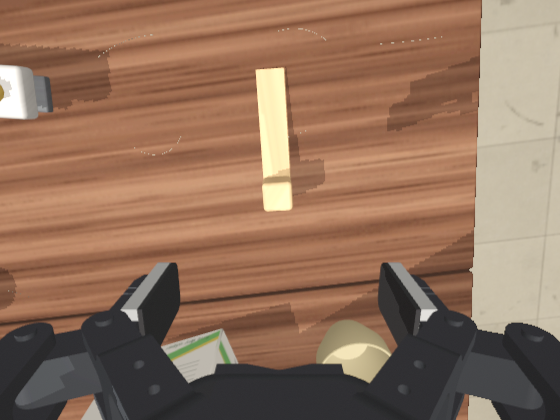

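```bash
sed -i 's/m=comp(.*/a=p.astype(int);m=comp((a[...,1]>140)\&(a[...,0]-a[...,2]>45)\&(a[...,0]-a[...,1]<70)\&(X[...,2]>-8)\&(X[...,2]<50))/' h.py
python3 -c "
from h import *
wedge('w1b')"
```

```text
px 7338 792
block ((489.7942810058594, -340.3730163574219), (23.686267852783203, 24.275041580200195), 86.52263641357422) taper ((543.0457763671875, -227.19244384765625), (266.40765380859375, 123.2459945678711), 82.260498046875)
dir b->taper 64.80300050607053 tcp [ 485.4 -341.2  231.5] toolx ang -97.16849621189616
```

>>> send_rows(motion=[[[-0.1, 2.5, 0.44, 0, -3.7, 0, 8.5], [0, 3.6, 0, 0, 0, 0, 8.5], [0, 3.6, 0, 0, 0, 0, 8.5], [0, 3, 0, 0, 0, 0, 8.5], [0, 2, 0, 0, 0, 0, 8.5], [0, 0.4, 0, 0, 0, 0, 8.5], [0, 0, 0, 0, 0, 0, 0], [0, 0, 0, 0, 0, 0, 0], [0, 0, 0, 0, 0, 0, 0], [0, 0, 0, 0, 0, 0, 0], [0, 0, 0, 0, 0, 0, 0], [0, 0, 0, 0, 0, 0, 0]]], newtons=30)

```text
time: 2.37
ee_pos: [490.6, -341.4, 82.5]
tcp_rot: [-1.178, 1.253, -1.258]
force: [-0.2, 0.4, 5.2]
opening: 0.275
```

>>> send_rows(motion=[[[0, 0, 0, 0, 0, 0, 0], [0, 0, 0, 0, 0, 0, 0], [0, 0, 0, 0, 0, 0, 0]]])

```text
time: 2.62
ee_pos: [490.6, -341.4, 82.5]
tcp_rot: [-1.178, 1.253, -1.257]
force: [-0.5, 0.6, 6.6]
opening: 0.273
```

>>> send_rows(motion=[[[0, -3, 0, 0, 0, 0, 0], [0, 0, 0, 0, -7, 0, 0], [0, 0, 0, 0, -7, 0, 0], [0, 0, 0, 0, -7, 0, 0], [0, 0, 0, 0, -7, 0, 0], [0, 0, 0, 0, -7, 0, 0], [0, 0, 0, 0, -7, 0, 0], [0, 0, 0, 0, -7, 0, 0], [0, 0, 0, 0, -7, 0, 0], [0, 0, 0, 0, -7, 0, 0], [0, 0, 0, 0, -7, 0, 0], [0, 0, 0, 0, -7, 0, 0]]])

```text
time: 3.62
ee_pos: [489.9, -340.9, 111.1]
tcp_rot: [-1.559, 0.222, -0.223]
force: [0.2, 0.4, -0.5]
opening: 0.277
```

>>> send_rows(motion=[[[0, 0, 0, 0, -5.6, 0, 0], [2.1, 0, 2.6, 0, 0, 0, 0], [2.1, 0, 2.6, 0, 0, 0, 0], [2.1, 0, 2.6, 0, 0, 0, 0], [0, 0, 0, 0, 0, 0, 0], [0, 0, 0, 0, 0, 0, 0]]])

```text
time: 4.12
ee_pos: [567.7, -275.2, 110.9]
tcp_rot: [-1.566, 0.148, -0.149]
force: [-0.7, 0.3, -0.0]
opening: 0.279
```

```bash
python3 -c "
from h import *
o=get_obs();print(o['force'],o['ee_pos'],np.degrees(np.arctan2(*pose()[1][[1,0],0])),pose()[1][:,1])
p,X,ps=wedge('w2',50)
s,_=grab_frame('side');cv2.imwrite('pics/s2.png',np.hstack([cv2.resize(s[170:330,180:400],None,fx=2.5,fy=2.5,interpolation=2)])[:,:,::-1])"
```

```text
[-0.70982736  0.3450569  -0.01404676] [ 567.69594845 -275.16477792  110.9281642 ] -10.827967590692344 [ 2.32002039e-04 -3.22880297e-04 -9.99999921e-01]
px 11937 9758
block ((576.5203247070312, -226.726318359375), (91.8962631225586, 23.42303466796875), 80.41256713867188) taper ((562.676025390625, -235.61676025390625), (26.597646713256836, 100.35540771484375), 6.122551918029785)
dir b->taper -147.2924989380427 tcp [ 567.7 -275.2  110.9] toolx ang -10.827967590692344
```

View pics/w2.png

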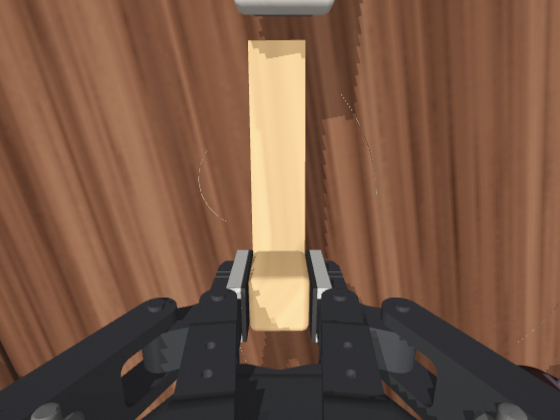

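View pics/s2.png

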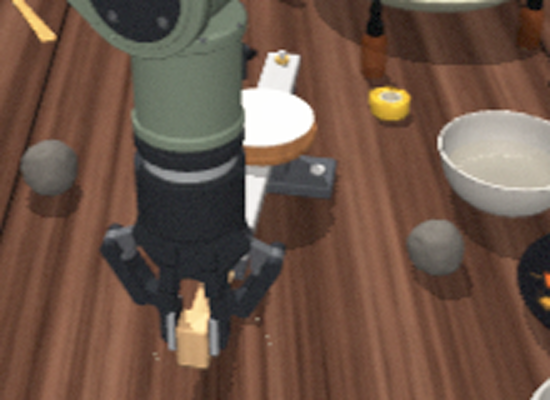

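>>> send_rows(motion=[[[0.25, 2.0, 0, 0, 0, 0, 0], [0, 0.6, 0, 0, 0, 0, 0], [0, 0.1, 0, 0, 0, 0, 0], [0, 0, 0, 0, 0, 0, 0]]])

```text
time: 4.55
ee_pos: [568.2, -277.4, 83.6]
tcp_rot: [-1.565, 0.153, -0.151]
force: [0.0, -0.2, -0.3]
opening: 0.279
```

>>> send_rows(motion=[[[0, 0.1, 0, 0, 0, 0, 0], [0, 0, 0, 0, 0, 0, 0], [0, 0, 0.3, 0, 0, 0, 0], [0, 0, 0.5, 0, 0, 0, 0], [0, 0, 0.5, 0, 0, 0, 0], [0, 0, 0.5, 0, 0, 0, 0], [0, 0, 0.5, 0, 0, 0, 0], [0, 0, 0.4, 0, 0, 0, 0], [0, 0, 0, 0, 0, 0, 0], [0, 0, 0, 0, 0, 0, 0]]])

```text
time: 5.38
ee_pos: [574.4, -250.0, 83.0]
tcp_rot: [-1.566, 0.15, -0.15]
force: [0.2, -0.2, -0.0]
opening: 0.275
```

>>> send_rows(motion=[[[0, 0.04, 0.1, 0, 0, 0, 0], [0, 0, 0.1, 0, 0, 0, 0], [0, 0, 0.1, 0, 0, 0, 0], [0, 0, 0.1, 0, 0, 0, 0], [0, 0, 0.1, 0, 0, 0, 0], [0, 0, 0.1, 0, 0, 0, 0], [0, 0, 0, 0, 0, 0, 0]]])

```text
time: 5.97
ee_pos: [575.5, -244.3, 82.6]
tcp_rot: [-1.566, 0.151, -0.151]
force: [0.1, -0.2, 0.3]
opening: 0.281
```

>>> send_rows(motion=[[[0, 0, 0.1, 0, 0, 0, 0], [0, 0, 0.1, 0, 0, 0, 0], [0, 0, 0.1, 0, 0, 0, 0], [0, 0, 0.1, 0, 0, 0, 0], [0, 0, 0, 0, 0, 0, 0]]])

```text
time: 6.38
ee_pos: [576.3, -240.3, 82.5]
tcp_rot: [-1.565, 0.151, -0.151]
force: [-0.0, 0.3, 0.5]
opening: 0.275
```

>>> send_rows(motion=[[[0, 0, 0.1, 0, 0, 0, 0], [0, 0, 0.1, 0, 0, 0, 0], [0, 0, 0.1, 0, 0, 0, 0], [0, 0, 0.1, 0, 0, 0, 0], [0, 0, 0, 0, 0, 0, 0]]])

```text
time: 6.8
ee_pos: [577.0, -236.4, 82.5]
tcp_rot: [-1.565, 0.151, -0.151]
force: [0.7, 0.2, 1.0]
opening: 0.273
```

>>> send_rows(motion=[[[0, 0, 0.1, 0, 0, 0, 0], [0, 0, 0.1, 0, 0, 0, 0], [0, 0, 0.1, 0, 0, 0, 0], [0, 0, 0.1, 0, 0, 0, 0], [0, 0, 0, 0, 0, 0, 0]]])

```text
time: 7.22
ee_pos: [577.8, -232.5, 82.5]
tcp_rot: [-1.565, 0.151, -0.151]
force: [0.4, -0.1, 1.1]
opening: 0.274
```

>>> send_rows(motion=[[[0, 0, 0.1, 0, 0, 0, 0], [0, 0, 0.1, 0, 0, 0, 0], [0, 0, 0.1, 0, 0, 0, 0], [0, 0, 0.1, 0, 0, 0, 0], [0, 0, 0, 0, 0, 0, 0]]])

```text
time: 7.63
ee_pos: [578.5, -228.5, 82.5]
tcp_rot: [-1.565, 0.151, -0.151]
force: [-0.6, -0.2, 0.6]
opening: 0.271
```

>>> send_rows(motion=[[[0, 0, 0.1, 0, 0, 0, 0], [0, 0, 0.1, 0, 0, 0, 0], [0, 0, 0.1, 0, 0, 0, 0], [0, 0, 0.1, 0, 0, 0, 0], [0, 0, 0, 0, 0, 0, 0]]])

```text
time: 8.05
ee_pos: [579.3, -224.6, 82.5]
tcp_rot: [-1.565, 0.151, -0.151]
force: [0.3, 0.1, 0.5]
opening: 0.271
```

>>> send_rows(motion=[[[0, 0, 0.1, 0, 0, 0, 0], [0, 0, 0.1, 0, 0, 0, 0], [0, 0, 0.1, 0, 0, 0, 0], [0, 0, 0.1, 0, 0, 0, 0], [0, 0, 0, 0, 0, 0, 0]]])

```text
time: 8.47
ee_pos: [580.1, -220.7, 82.5]
tcp_rot: [-1.565, 0.151, -0.151]
force: [-0.2, 0.2, 1.5]
opening: 0.28
```

>>> send_rows(motion=[[[0, 0, 0.1, 0, 0, 0, 0], [0, 0, 0.1, 0, 0, 0, 0], [0, 0, 0.1, 0, 0, 0, 0], [0, 0, 0.1, 0, 0, 0, 0], [0, 0, 0, 0, 0, 0, 0]]])

```text
time: 8.88
ee_pos: [580.8, -216.7, 82.5]
tcp_rot: [-1.565, 0.151, -0.151]
force: [0.2, 0.3, 1.0]
opening: 0.276
```

>>> send_rows(motion=[[[0, 0, 0.1, 0, 0, 0, 0], [0, 0, 0.1, 0, 0, 0, 0], [0, 0, 0.1, 0, 0, 0, 0], [0, 0, 0.1, 0, 0, 0, 0], [0, 0, 0, 0, 0, 0, 0]]])

```text
time: 9.3
ee_pos: [581.6, -213.4, 82.5]
tcp_rot: [-1.566, 0.15, -0.151]
force: [-1.2, -4.7, -0.5]
opening: 0.276
```

>>> send_rows(motion=[[[0, 0, 0.05, 0, 0, 0, 0], [0, 0, 0.05, 0, 0, 0, 0], [0, 0, 0, 0, 0, 0, 0], [0, 0, 0, 0, 0, 0, 0]]])

```text
time: 9.63
ee_pos: [581.8, -212.2, 82.5]
tcp_rot: [-1.566, 0.151, -0.151]
force: [-0.7, -4.7, -0.3]
opening: 0.275
```

>>> send_rows(motion=[[[0, 0, 0, 0, 0, 0, 4], [0, 0, 0, 0, 0, 0, 4], [0, 0, 0, 0, 0, 0, 4], [0, 0, 0, 0, 0, 0, 5], [0, -1.5, 0, 0, 0, 0, 6], [0, -3.4, 0, 0, 0, 0, 8], [0, -3.4, 0, 0, 0, 0, 8.5], [0, -3.4, 0, 0, 0, 0, 8.5], [0, -3.0, 0, 0, 0, 0, 8.5], [0, 0, 0, 0, 0, 0, 8.5]]])

```text
time: 10.47
ee_pos: [584.4, -212.7, 236.6]
tcp_rot: [-1.569, 0.141, -0.161]
force: [-0.5, -0.4, 0.8]
opening: 0.994
```

```bash
python3 -c "
from h import *
print(get_obs()['ee_pos'],get_obs()['force']);p,X,ps=wedge('w3')"
```

```text
[ 584.35374021 -212.67488197  236.64105599] [-0.49296086 -0.3871469   0.79490732]
px 1795 809
block ((581.7762451171875, -213.29847717285156), (23.750442504882812, 23.164125442504883), 78.84265899658203) taper ((582.8678588867188, -206.4651641845703), (60.0929069519043, 24.20694923400879), 78.84000396728516)
dir b->taper 80.92375527681548 tcp [ 584.4 -212.7  236.6] toolx ang -10.990714734262566
```

>>> send_rows(motion=[[[-1.18, 0, 3.8, 0, 0, 0, 8.5], [-1.18, 0, 3.8, 0, 0, 0, 8.5], [-1.18, 0, 3.8, 0, 0, 0, 8.5], [-1.18, 0, 3.8, 0, 0, 0, 8.5], [-1.18, 0, 3.8, 0, 0, 0, 8.5], [-1.18, 0, 3.8, 0, 0, 0, 8.5], [-1.18, 0, 3.8, 0, 0, 0, 8.5], [-1.18, 0, 3.8, 0, 0, 0, 8.5], [-1.18, 0, 3.8, 0, 0, 0, 8.5], [-1.18, 0, 3.8, 0, 0, 0, 8.5], [-1.18, 0, 3.8, 0, 0, 0, 8.5], [-1.18, 0, 3.8, 0, 0, 0, 8.5]]])

```text
time: 11.52
ee_pos: [528.4, 264.4, 228.0]
tcp_rot: [-1.567, 0.153, -0.149]
force: [1.0, 0.1, -0.8]
opening: 0.996
```

>>> send_rows(motion=[[[-1.18, 0, 3.8, 0, 0, 0, 8.5], [-1.18, 0, 3.8, 0, 0, 0, 8.5], [0, 0, 0, 0, -7, 0, 8.5], [0, 0, 0, 0, -7, 0, 8.5], [0, 0, 0, 0, -7, 0, 8.5], [0, 0, 0, 0, -7, 0, 8.5], [0, 0, 0, 0, -7, 0, 8.5], [0, 0, 0, 0, -7, 0, 8.5], [0, 0, 0, 0, -7, 0, 8.5], [0, 0, 0, 0, -7, 0, 8.5], [0, 0, 0, 0, -7, 0, 8.5], [0, 0, 0, 0, -7, 0, 8.5]]])

```text
time: 12.52
ee_pos: [520.3, 341.5, 227.6]
tcp_rot: [-1.416, -0.804, 0.81]
force: [-0.0, 0.2, 0.2]
opening: 0.996
```

>>> send_rows(motion=[[[0, 0, 0, 0, 0, 0, 8.5], [0, 0, 0, 0, 0, 0, 8.5]]])

```text
time: 12.68
ee_pos: [520.5, 341.5, 228.1]
tcp_rot: [-1.419, -0.798, 0.802]
force: [0.0, 1.3, 0.3]
opening: 0.997
```

```bash
python3 -c "
from h import *
p,X,ps=wedge('w4')"
```

```text
px 7657 868
block ((516.6983032226562, 345.5679626464844), (23.468250274658203, 24.215251922607422), 69.29527282714844) taper ((557.27783203125, 322.4786376953125), (113.16167449951172, 559.1184692382812), 0.04067623242735863)
dir b->taper -29.639420830791757 tcp [520.5 341.5 228.1] toolx ang 58.82829352619532
```

>>> send_rows(motion=[[[0, 0, 0, 0, -5.25, 0, 8.5], [0, 0, 0, 0, -5.25, 0, 8.5], [0.25, 2, 0.5, 0, 0, 0, 8.5], [0, 3.7, 0, 0, 0, 0, 8.5], [0, 3.6, 0, 0, 0, 0, 8.5], [0, 3.0, 0, 0, 0, 0, 8.5], [0, 2.0, 0, 0, 0, 0, 8.5], [0, 0.3, 0, 0, 0, 0, 8.5], [0, 0, 0, 0, 0, 0, 0], [0, 0, 0, 0, 0, 0, 0], [0, 0, 0, 0, 0, 0, 0], [0, 0, 0, 0, 0, 0, 0]]])

```text
time: 13.73
ee_pos: [518.1, 346.3, 85.3]
tcp_rot: [-1.358, -0.944, 0.939]
force: [0.3, -0.2, 0.7]
opening: 0.451
```

>>> send_rows(motion=[[[0, 0, 0, 0, 0, 0, 0], [0, 0, 0, 0, 0, 0, 0], [0, 0, 0, 0, 0, 0, 0], [0, 0, 0, 0, 0, 0, 0], [0, 0, 0, 0, 0, 0, 0]]])

```text
time: 14.15
ee_pos: [517.9, 346.1, 85.1]
tcp_rot: [-1.358, -0.944, 0.94]
force: [0.6, -0.4, 6.6]
opening: 0.278
```

```bash
python3 -c "
from h import *
ps=pose();print(np.round(ps[1],3).tolist(),ps[0],get_obs()['q'],get_obs()['opening'])"
```

```text
[[0.35, 0.002, -0.937], [0.937, 0.001, 0.35], [0.002, -1.0, -0.002]] [517.87937808 346.14144207  85.05347726] [ 5.70767276e-01  5.94229679e-01  1.71695698e+00 -1.40091911e-04
  8.27811735e-01 -6.42006108e-01] 0.27839273927959524
```

>>> send_rows(motion=[[[0, -3, 0, 0, 0, 0, 0], [0, 0, 0, 0, 7, 0, 0], [0, 0, 0, 0, 7, 0, 0], [0, 0, 0, 0, 7, 0, 0], [0, 0, 0, 0, 7, 0, 0], [0, 0, 0, 0, 7, 0, 0], [0, 0, 0, 0, 7, 0, 0], [0, 0, 0, 0, 7, 0, 0], [0, 0, 0, 0, 7, 0, 0], [0, 0, 0, 0, 7, 0, 0], [0, 0, 0, 0, 7, 0, 0], [0, 0, 0, 0, 7, 0, 0]]])

```text
time: 15.15
ee_pos: [517.2, 345.7, 113.5]
tcp_rot: [-1.568, 0.108, -0.108]
force: [0.1, -0.5, -1.2]
opening: 0.276
```

>>> send_rows(motion=[[[0, 0, 0, 0, 3.4, 0, 0], [3.3, 0, -0.94, 0, 0, 0, 0], [3.3, 0, -0.94, 0, 0, 0, 0], [3.3, 0, -0.94, 0, 0, 0, 0], [3.3, 0, -0.94, 0, 0, 0, 0], [3.3, 0, -0.94, 0, 0, 0, 0], [0, 0, 0, 0, 0, 0, 0], [0, 0, 0, 0, 0, 0, 0]]])

```text
time: 15.82
ee_pos: [671.6, 267.0, 113.0]
tcp_rot: [-1.565, 0.152, -0.151]
force: [0.7, 0.5, -0.4]
opening: 0.274
```

```bash
python3 -c "
from h import *
ps=pose();print(np.round(ps[1],3).tolist(),ps[0],get_obs()['force'])
p,X,ps=wedge('w5')"
```

```text
[[0.981, -0.0, 0.192], [-0.192, 0.0, 0.981], [-0.0, -1.0, -0.0]] [671.57567012 267.03029045 112.95717099] [ 0.69957335  0.49922827 -0.41087617]
px 2097 2091
block ((663.3012084960938, 223.71087646484375), (27.998695373535156, 23.079946517944336), 79.02876281738281) taper ((645.38623046875, 207.09637451171875), (23.01731300354004, 0.07771831750869751), 79.37788391113281)
dir b->taper -137.1568986596067 tcp [671.6 267.  113. ] toolx ang -11.062454128463518
```

View pics/w5.png

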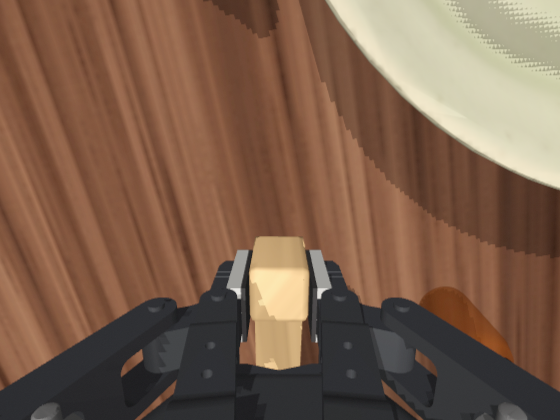

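>>> send_rows(motion=[[[0.15, 2.0, 0, 0, 0, 0, 0], [0, 0.7, 0, 0, 0, 0, 0], [0, 0.05, 0, 0, 0, 0, 0], [0, 0, 0, 0, 0, 0, 0], [0, 0, -0.3, 0, 0, 0, 0], [0, 0, -0.5, 0, 0, 0, 0], [0, 0, -0.5, 0, 0, 0, 0], [0, 0, -0.5, 0, 0, 0, 0], [0, 0, -0.5, 0, 0, 0, 0], [0, 0, -0.4, 0, 0, 0, 0], [0, 0, 0, 0, 0, 0, 0], [0, 0, 0, 0, 0, 0, 0]]])

```text
time: 16.87
ee_pos: [666.6, 240.9, 85.7]
tcp_rot: [-1.566, 0.15, -0.149]
force: [-0.2, -0.5, -2.1]
opening: 0.279
```

>>> send_rows(motion=[[[0, 0.05, -0.1, 0, 0, 0, 0], [0, 0, -0.1, 0, 0, 0, 0], [0, 0, -0.1, 0, 0, 0, 0], [0, 0, -0.1, 0, 0, 0, 0], [0, 0, -0.1, 0, 0, 0, 0], [0, 0, -0.1, 0, 0, 0, 0], [0, 0, 0, 0, 0, 0, 0]]])

```text
time: 17.45
ee_pos: [665.6, 235.8, 85.3]
tcp_rot: [-1.565, 0.15, -0.149]
force: [0.3, 2.1, -2.2]
opening: 0.274
```

>>> send_rows(motion=[[[0, 0, -0.1, 0, 0, 0, 0], [0, 0, -0.1, 0, 0, 0, 0], [0, 0, 0, 0, 0, 0, 0], [0, 0, 0, 0, 0, 0, 0]]])

```text
time: 17.78
ee_pos: [665.2, 233.8, 85.3]
tcp_rot: [-1.566, 0.15, -0.149]
force: [1.1, 2.1, -3.8]
opening: 0.277
```

```bash
python3 -c "
from h import *
o=get_obs();print(o['force'],o['torque'])
for n in('side','top'):
    s,_=grab_frame(n);a=(s[170:290,210:360] if n=='side' else s[160:245,190:350]);cv2.imwrite(f'pics/{n}6.png',cv2.resize(a,None,fx=4,fy=4,interpolation=2)[:,:,::-1])
a=cv2.imread('pics/side6.png');b=cv2.imread('pics/top6.png');w=640
cv2.imwrite('pics/c6.png',cv2.resize(np.vstack([cv2.copyMakeBorder(a,0,0,0,w-a.shape[1],0),b]),None,fx=.72,fy=.72))
"
```

```text
[ 1.06192081  2.14689444 -3.75715125] [ 0.58656042 -0.1152036   0.01549295]
```

View pics/c6.png

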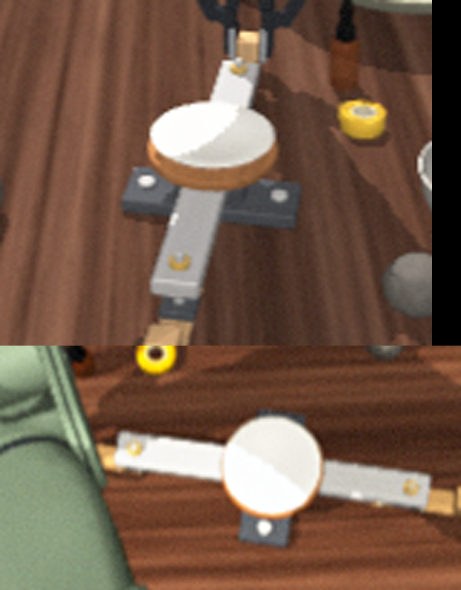

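>>> send_rows(motion=[[[0, 0, 0.3, 0, 0, 0, 0], [0, 0, 0, 0, 0, 0, 4], [0, 0, 0, 0, 0, 0, 4], [0, 0, 0, 0, 0, 0, 4], [0, 0, 0, 0, 0, 0, 4], [0, 0, 0, 0, 0, 0, 0], [0, 0, 0, 0, 0, 0, 0], [0, 0, 0, 0, 0, 0, 0], [0, 0, 0, 0, 0, 0, 0], [0, 0, 0, 0, 0, 0, 0]]], newtons=25)

```text
time: 18.72
ee_pos: [666.1, 236.7, 85.9]
tcp_rot: [-1.566, 0.149, -0.15]
force: [0.3, -0.2, 2.4]
opening: 0.277
```

```bash
python3 -c "
from h import *
o=get_obs();print(o['ee_pos'],o['force'],o['torque'])"
```

```text
[666.06053681 236.70984118  85.8582814 ] [ 0.26744685 -0.18314204  2.35756952] [ 0.00115812 -0.0141746   0.07019704]
```

>>> send_rows(motion=[[[0, 0, -0.1, 0, 0, 0, 0], [0, 0, -0.1, 0, 0, 0, 0], [0, 0, -0.1, 0, 0, 0, 0], [0, 0, -0.1, 0, 0, 0, 0], [0, 0, -0.1, 0, 0, 0, 0], [0, 0, 0, 0, 0, 0, 0]]])

```text
time: 19.22
ee_pos: [665.3, 232.5, 85.9]
tcp_rot: [-1.564, 0.149, -0.151]
force: [1.1, 5.2, 4.1]
opening: 0.275
```

```bash
python3 -c "
from h import *
o=get_obs();print(o['ee_pos'],o['force'],o['torque'])"
```

```text
[665.29969988 232.49948163  85.87109024] [1.06931822 5.21603171 4.06601512] [ 0.68249587 -0.08892236 -0.05315454]
```

>>> send_rows(motion=[[[0, 0, -0.05, 0, 0, 0, 0], [0, 0, -0.05, 0, 0, 0, 0], [0, 0, -0.05, 0, 0, 0, 0], [0, 0, 0, 0, 0, 0, 0], [0, 0, 0, 0, 0, 0, 0]]])

```text
time: 19.63
ee_pos: [665.2, 231.9, 85.9]
tcp_rot: [-1.562, 0.148, -0.151]
force: [2.4, 7.2, 3.2]
opening: 0.274
```

```bash
python3 -c "
from h import *
o=get_obs();print(o['ee_pos'],o['force'],o['torque'])"
```

```text
[665.17525435 231.89986601  85.94734837] [2.42288436 7.19306334 3.16102333] [ 1.07822999 -0.15063658  0.03880592]
```

>>> send_rows(motion=[[[0, 0, 0, 0, 0, 0, 4], [0, 0, 0, 0, 0, 0, 4], [0, 0, 0, 0, 0, 0, 4], [0, 0, 0, 0, 0, 0, 5], [0, -1.5, 0, 0, 0, 0, 6], [0, -3.4, 0, 0, 0, 0, 8], [0, -3.4, 0, 0, 0, 0, 8.5], [0, -3.4, 0, 0, 0, 0, 8.5], [0, -3.0, 0, 0, 0, 0, 8.5], [0, 0, -3, 0, 0, 0, 8.5], [0, 0, -3, 0, 0, 0, 8.5], [0, 0, 0, 0, 0, 0, 8.5]]])

```text
time: 20.63
ee_pos: [652.3, 166.7, 233.2]
tcp_rot: [-1.569, 0.152, -0.151]
force: [0.8, -0.2, 0.5]
opening: 0.998
```

```bash
python3 -c "
from h import *
p,X,ps=wedge('w7')
s,_=grab_frame('side');cv2.imwrite('pics/s7.png',s[:,:,::-1])
b=cv2.imread('pics/side0.png')[180:290,230:330];a=s[180:290,230:330,::-1]
w=cv2.resize(p[:,:,::-1],(400,300))
cv2.imwrite('pics/c7.png',np.hstack([w,cv2.resize(np.ascontiguousarray(a),(400,440),interpolation=2)[:300]]))
"
```

```text
px 2963 1005
block ((665.642578125, 231.82452392578125), (23.232444763183594, 22.83064842224121), 78.96953582763672) taper ((658.9153442382812, 199.47911071777344), (90.9174575805664, 23.693622589111328), 79.495849609375)
dir b->taper -101.74894434164126 tcp [652.3 166.7 233.2] toolx ang -11.074832822878715
```

View pics/c7.png

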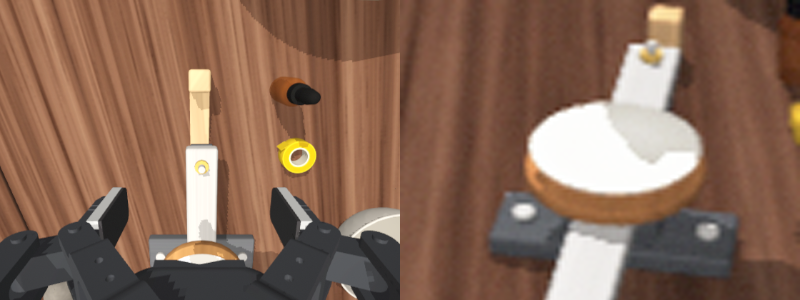

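```bash
cat >> h.py <<'E'
def nut(p,X,ps,blk):
    h=cv2.cvtColor(p,cv2.COLOR_RGB2HSV);m=(h[...,1]>60)&(h[...,0]>10)&(h[...,0]<35)&(X[...,2]>46)&(X[...,2]<68)
    m&=(np.hypot(X[...,0]-blk[0],X[...,1]-blk[1])<110);m=comp(m);v,u=np.nonzero(m);Q=ray("wrist",np.c_[u,v],55,ps)[:,:2]
    c=cv2.minAreaRect(Q.astype(np.float32))[0];print("nut",m.sum(),c,"dist",np.hypot(*(np.array(c)-blk)))
    a=p.astype(int);b=(a.min(2)>150)&(np.ptp(a,axis=2)<30)&(np.hypot(X[...,0]-c[0],X[...,1]-c[1])<30)&(X[...,2]>35)&(X[...,2]<60)
    print("beam z",b.sum(),X[b][:,2].mean())
E
python3 -c "
from h import *
ps=pose();p,d=grab_frame('wrist');X=cloud('wrist',d,ps);nut(p,X,ps,np.array([665.6,231.8]))"
```

```text
nut 393 (754.332275390625, 204.79393005371094) dist 92.750981180479
beam z 0 nanh.py:36: RuntimeWarning: Mean of empty slice.
  print("beam z",b.sum(),X[b][:,2].mean())
  ret = ret.dtype.type(ret / rcount)
```

>>> send_rows(motion=[[[0, 0, -4, 0, 0, 0, 8.5], [0, 0, -4, 0, 0, 0, 8.5], [0, 0, -4, 0, 0, 0, 8.5], [0, 0, -4, 0, 0, 0, 8.5], [0, 0, -4, 0, 0, 0, 8.5], [0, 0, -4, 0, 0, 0, 8.5], [0, 0, -4, 0, 0, 0, 8.5], [0, 0, -4, 0, 0, 0, 8.5], [0, 0, -4, 0, 0, 0, 8.5], [0, 0, -2, 0, 0, 0, 8.5], [0, 0, 0, 0, 0, 0, 8.5], [0, 0, 0, 0, 0, 0, 8.5]]])

```text
time: 21.78
ee_pos: [581.7, -202.0, 232.0]
tcp_rot: [-1.565, 0.151, -0.15]
force: [0.7, 0.2, 0.5]
opening: 0.994
```

```bash
python3 -c "
from h import *
p,X,ps=wedge('w8');nut(p,X,ps,np.array([581.8,-213.3]))"
```

```text
px 1777 819
block ((581.8212890625, -213.41952514648438), (23.879152297973633, 23.04405975341797), 79.08733367919922) taper ((582.8331909179688, -208.27064514160156), (59.77907180786133, 24.12321662902832), 79.41546630859375)
dir b->taper 78.88144473797753 tcp [ 581.7 -202.   232. ] toolx ang -10.990329709467298
nut 274 (593.5488891601562, -152.45704650878906) dist 61.96693784617162
beam z 2844 50.06766550787893
```

>>> send_rows(motion=[[[0.23, 0, -4, 0, 0, 0, 0], [0, 0, 0, 0, 0, 0, 0], [0, 3.5, 0, 0, 0, 0, 0], [0, 3.5, 0, 0, 0, 0, 0], [0, 3.5, 0, 0, 0, 0, 0], [0, 3, 0, 0, 0, 0, 0], [0, 1.1, 0, 0, 0, 0, 0], [0, 0, 0, 0, 0, 0, 0], [0, 0, 0.1, 0, 0, 0, 0], [0, 0, 0.1, 0, 0, 0, 0], [0, 0, 0.1, 0, 0, 0, 0], [0, 0, 0, 0, 0, 0, 0]]])

```text
time: 22.83
ee_pos: [577.7, -238.5, 88.5]
tcp_rot: [-1.567, 0.146, -0.152]
force: [-0.2, -0.1, -0.5]
opening: -0.001
```

```bash
python3 -c "
from h import *
o=get_obs();print(o['ee_pos'],o['force'],o['torque'],o['opening'])
p=cv2.imread('pics/w7.png')[:,:,::-1];ps=(np.array([652.3,166.7,233.2]),pose()[1])
h=cv2.cvtColor(np.ascontiguousarray(p),cv2.COLOR_RGB2HSV)[215:255,262:305];m=comp((h[...,1]>60)&(h[...,0]>10)&(h[...,0]<35))
v,u=np.nonzero(m);c=np.mean([u.min()+262,u.max()+262]),np.mean([v.min()+215,v.max()+215]);n=ray('wrist',c,55,ps)[0,:2];print(m.sum(),c,n,np.hypot(*(n-[665.6,231.8])))"
```

```text
[ 577.6530746  -238.52190241   88.48715886] [-0.24886767 -0.08840501 -0.47981012] [-0.07132341 -0.0101455   0.00757845] -0.001376557716288418
217 (np.float64(282.0), np.float64(233.5)) [651.61896396 143.23820456] 89.65858007054399
```

>>> send_rows(motion=[[[0, 0, 0.1, 0, 0, 0, 0], [0, 0, 0.1, 0, 0, 0, 0], [0, 0, 0.1, 0, 0, 0, 0], [0, 0, 0, 0, 0, 0, 0]]])

```text
time: 23.17
ee_pos: [577.5, -237.3, 87.8]
tcp_rot: [-1.569, 0.147, -0.15]
force: [-2.4, -5.8, 4.0]
opening: -0.001
```

>>> send_rows(motion=[[[0, 0, -0.5, 0, 0, 0, 0], [0, 0, -0.5, 0, 0, 0, 0], [0, -4, 0, 0, 0, 0, 0], [0, -4, 0, 0, 0, 0, 0], [0, -4, 0, 0, 0, 0, 0], [0, 0, 0, 0, 0, 0, 0], [0, 0, 4, 0, 0, 0, 0], [0, 0, 4, 0, 0, 0, 0], [0, 0, 4, 0, 0, 0, 0], [0, 0, 4, 0, 0, 0, 0], [0, 0, 4, 0, 0, 0, 0], [0, 0, 4, 0, 0, 0, 0]]])

```text
time: 24.17
ee_pos: [620.7, -8.0, 206.2]
tcp_rot: [-1.565, 0.15, -0.15]
force: [1.2, 0.9, 0.2]
opening: 0.0
```

>>> send_rows(motion=[[[0, 0, 4, 0, 0, 0, 0], [0, 0, 4, 0, 0, 0, 0], [0, 0, 4, 0, 0, 0, 0], [0, 0, 4, 0, 0, 0, 0], [0, 0, 4, 0, 0, 0, 0], [0, 0, 4, 0, 0, 0, 0], [0, 0, 3.6, 0, 0, 0, 0], [0, 0, 0, 0, 0, 0, 0], [0, 0, 0, 0, 0, 0, 0]]])

```text
time: 24.92
ee_pos: [672.6, 263.2, 205.3]
tcp_rot: [-1.566, 0.148, -0.146]
force: [-1.0, -0.1, 0.1]
opening: 0.004
```

>>> send_rows(motion=[[[0, 3.5, 0, 0, 0, 0, 0], [0, 3.5, 0, 0, 0, 0, 0], [0, 3.0, 0, 0, 0, 0, 0], [0, 1.7, 0, 0, 0, 0, 0], [0, 0, 0, 0, 0, 0, 0], [0, 0, -0.2, 0, 0, 0, 0], [0, 0, -0.2, 0, 0, 0, 0], [0, 0, -0.2, 0, 0, 0, 0], [0, 0, -0.1, 0, 0, 0, 0], [0, 0, 0, 0, 0, 0, 0]]])

```text
time: 25.75
ee_pos: [672.1, 254.1, 91.1]
tcp_rot: [-1.565, 0.148, -0.151]
force: [-0.3, 0.2, 0.1]
opening: -0.002
```

>>> send_rows(motion=[[[0, 0, -0.1, 0, 0, 0, 0], [0, 0, -0.1, 0, 0, 0, 0], [0, 0, 0, 0, 0, 0, 0]]])

```text
time: 26.0
ee_pos: [671.9, 253.7, 90.7]
tcp_rot: [-1.563, 0.148, -0.152]
force: [-0.3, 5.0, 3.5]
opening: -0.0
```

>>> send_rows(motion=[[[0, 0, 0.5, 0, 0, 0, 0], [0, 0, 0.6, 0, 0, 0, 0], [0, -4, 0, 0, 0, 0, 0], [0, -4, 0, 0, 0, 0, 0], [0, -4, 0, 0, 0, 0, 0], [0, -2, 0, 0, 0, 0, 0], [0, 0, -4, 0, 0, 0, 8.5], [0, 0, -4, 0, 0, 0, 8.5], [0, 0, -2, 0, 0, 0, 8.5], [0, 0, 0, 0, 0, 0, 8.5], [0, 0, 0, 0, 0, 0, 8.5], [0, 0, 0, 0, 0, 0, 8.5]]])

```text
time: 27.0
ee_pos: [654.6, 165.7, 229.2]
tcp_rot: [-1.566, 0.15, -0.149]
force: [0.1, 1.1, -0.0]
opening: 0.841
```

```bash
python3 -c "
from h import *
p,X,ps=wedge('w9')
# beam profile: left end z vs near the tray
a=p.astype(int);B=(a.min(2)>140)&(np.ptp(a,axis=2)<40)&(X[...,2]>40)&(X[...,2]<57)
r=(X[...,:2]-[620,-4])@np.array([.19,.982])
for lo,hi in((70,100),(100,130),(155,168)):
    k=B&(r>lo)&(r<hi)&(abs((X[...,:2]-[620,-4])@np.array([.982,-.19]))<15);print(lo,k.sum(),X[k][:,2].mean() if k.any() else 0)
t,d=grab_frame('top');cv2.imwrite('pics/t9.png',t[:,:,::-1]);X0=cloud('top',np.load('top0.npy'));X1=cloud('top',d)
for nm,s in dict(L=(slice(194,201),slice(245,262)),R=(slice(205,211),slice(310,328)),dish=(slice(195,208),slice(278,290))).items():
    print(nm,X0[s][...,2].mean(),X1[s][...,2].mean())
s,d=grab_frame('side');s0=cv2.imread('pics/side0.png');g=lambda i:cv2.cvtColor(i,cv2.COLOR_BGR2GRAY)[195:285,245:320].astype(np.float32)
print('side shift px',cv2.phaseCorrelate(g(s0),g(np.ascontiguousarray(s[:,:,::-1]))))
cv2.imwrite('pics/s9.png',cv2.resize(np.ascontiguousarray(s[170:310,200:360,::-1]),None,fx=4,fy=4,interpolation=2))"
```

```text
px 3032 1012
block ((665.421875, 232.15252685546875), (22.90290641784668, 23.041893005371094), 79.16007232666016) taper ((656.7302856445312, 187.5840301513672), (66.0770034790039, 24.54241943359375), 79.69046783447266)
dir b->taper -101.0351161802611 tcp [654.6 165.7 229.2] toolx ang -10.890439230767578
70 1113 49.82574840791704
100 1239 49.830150688957026
155 620 49.688384701468394
L 61.7651048598885 91.62007614172437
R 49.68055588920905 49.83498180781999
dish 65.25733134464387 64.51889399845263
side shift px ((0.4451162406593667, -0.02484128536686825), 0.8930919943915473)
```

View pics/s9.png

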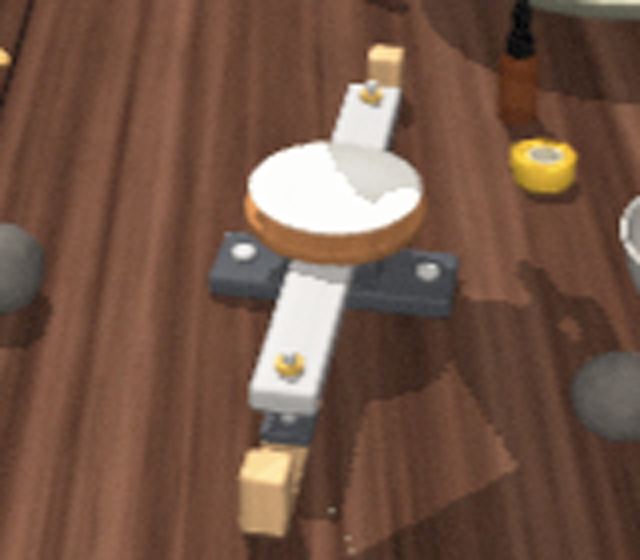

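```bash
python3 -c "
from plant import *
print(get_obs()['force'],get_obs()['time']);print(job_done())"
```

```text
[-0.98742677  0.11025292 -0.21394959] 27.15
the job is handed in; nothing more can be done
None
```

I slid both wedges in along the beam, thin end first: one under the -y foot, then one under the +y foot. I handed the job in at about 27 s of the 72 s. It returned no verdict, so the points below are only my own checks.

- **Wedges tight:** pushed from behind with the closed fingers, the -y wedge resisted about 6 N and the +y wedge about 5 N, with little travel. I could not measure the contact force on the feet directly. I did not recheck the -y wedge after that last push on the +y one.
- **Wedge distance:** the grip blocks are about 62 mm (-y) and 90 mm (+y) from the foot middles, under the 100 mm limit. The two ends seem to have different gaps, about 8 mm and 5 mm.
- **Stand level:** the beam top reads 49.7–50.1 mm at both ends, so the stand is level and not jacked up as far as the cameras can tell. It moved by less than half a pixel in the side view.
- **Dish and other things:** the dish is still on the tray. In the final side picture the tape roll, dropper and stones show no sign of having moved.
- **Trouble on the way:** the +y wedge met the foot earlier than I expected and pulled down on the gripper. I thought it might be tilted, so I backed it off, let it drop flat and gripped it again before finishing.
- **Checks that failed:** one automatic reading mistook the dropper for the beam nut, so I redid it from the saved picture. The top camera's depth reading at the +y end was blocked by the arm and could not be used.

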